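# Load the pine offcut into the drill guide

## Task

Load the long pale pine block into the metal drill guide for drilling: slide it endways through the open mouth and under the bridge until its end is right up against the back stop. Leave it lying flat on the worktop there, straight in the guide, and let go of it. Leave the dark hardwood block and the sanding block where they are.

Things in the scene. Friction and masses are not known exactly. Their poses are not given: they have to be found in the camera images.
- drill_guide: fixed aluminium guide, open below; origin: centre of its mouth at worktop height, x axis into it, z up. Two 16 mm cheeks leave a passage 61 mm wide; a bridge (46 mm clear beneath, top with bushings 61 mm) covers the first 50 mm; dark back stop face 70 mm inside the mouth. 135 mm wide over its feet. Pine block home: 65 mm of it stand out, so grip it near its outer end
- pine_centre (a point): centre, 17 mm above the underside, of the loose pale pine block: 135 mm long (its y axis), 45 mm wide (x), 34 mm high (z up), about 85 g. Either end may go in first. It starts flat on the worktop, pointing roughly away from the robot, in one of two places; the hardwood block is in the other
- hardwood_centre (a point): centre (11 mm above its underside) of the loose dark brown hardwood block, 82 mm long (y axis), 50 mm wide (x axis), 22 mm high: a bystander, to be left alone
- sander_centre (a point): centre (17 mm above its underside) of the loose cork sanding block wrapped in red-brown abrasive, 90 mm long (y axis), 62 mm wide (x axis), 34 mm high: a bystander, to be left alone
Things that resemble listed ones, but are neither listed nor needed, are in the scene too. There is more than one size of the drill_guide; the job needs the smaller.

How it is judged:
By the outcome, as a careful person would: the job done as asked, in the order asked, and still so for the second after the job is handed in, with the robot touching nothing.
It also fails if it takes over 38 s, if anything falls off the work surface, if the arm or the gripper's body presses on something with over 40 N, if the wrist force passes 120 N, or if a joint passes its speed limit or range.

## Robot

A 6-joint arm with a two-finger parallel gripper is mounted at the origin on the work surface; the furniture and walls round the work are solid. World frame = base frame: x ahead of the robot, y to its left, z up, the work surface at z = 0. Lengths are in mm, angles in rad, forces in N, time in s.
With the tool pointing down it reaches from about 350 to 975 mm from the base axis. Payload 7.1 kg.
Tool frame: the origin (TCP) lies at the very end of the fingers, on their centre line; the grasp point (between the pads) lies 19 mm behind it; z points along the fingers, y is the line along which they close (so a half turn about z gives the same grasp; the last joint's range is limited). The gripper opens to 88 mm and grips with 3 to 60 N. Pads are 20 mm wide; open, the fingers measure 115 mm over their backs; the gripper's body (75 mm by 178 mm) begins 61 mm behind the grasp point.
Start: joints at [1.094, 0.423, 1.63, -0, 1.089, -0.019], TCP at [276.202, 560.64, 222.675] pointing down, gripper open.
Joint ranges: [-3, 3], [-0.9, 2.11], [0.09, 2.58], [-1.31, 4.45], [0.11, 2.69], [-2.54, 2.54]. Speed limits (rad/s): [2.39, 2.39, 3.01, 3.14, 3.14, 3.14].

## Interface

Orientations are given as a rotation vector (axis times angle).
In Python, from workcell import * gives the robot as it stands.
- The arm moves only by the tool step_arm, never from a script. Its argument "deltas" is a list of rows, each a list of 3 entries, a list of its own where there are three numbers: the shift along the tool's x, y, z in units of 300 mm (1.0 is 300 mm), then the turn, a rotation vector about the tool's x, y, z in units of 1.5 rad (1.0 is 1.5 rad), then the gripper command: -1 is shut, 1 is fully open, values between are in proportion. In form: [[[dx, dy, dz], [rx, ry, rz], gripper], ...]. A call has 1 to 20 rows; each row is the pose to reach, as a shift and turn from the pose commanded when the call began, along the tool's axes at that moment; what a row does not reach only later rows make up. A row lasts 1/12 s, in which the tool goes at most 41.7 mm and 7.16 degrees, less where a joint would pass 70% of its speed; a pose out of reach is approached as far as the arm can. A call with a number of a shift or a turn outside -1 to 1 is refused whole. A call with a gripper value outside its range is refused whole. The fingers move at their own pace and stop on an object; the grip force is fixed at half the most. Time passes only in rows, so rows that repeat a pose let the fingers close. It gives the time, the measured TCP pose, the force, the opening and the grip force at its end, in the units of the state.
- get_obs(): the state, without advancing time (a new reading comes with each control period).
- get_image(name): name is "side" or "top" or "wrist"; returns a dict with "pixels" (420x560x3 uint8, red, green, blue), "fx", "fy", "cx", "cy" (pixels), "T" (4x4, takes a point from camera to world coordinates). Camera axes: x right, y down, z forward; pixel columns grow to the right and rows downward; lengths in mm; the calibration is good to about 2 mm. A picture is of the moment at which its call begins. There is no depth.
- close_job(): hands the job in; it is judged then, once.
The state is a dict: "t": time; "qpos": joint angles; "qvel": joint speeds; "joint_torque": joint torques, N m; "ee_pos": TCP position; "orientation": TCP orientation; "ft_force": force on the tool from outside, world axes, zero at the start; "moment": the same for the moment, N m; "width": finger opening in mm; "grasp_force": force on a finger pad.
Only numpy, scipy, OpenCV 4.12 (cv2) and the standard library are available. Lean on these libraries where they do the work, as an engineer would, in place of code of your own. Each camera call takes 0.05 s, during which the arm holds its last target. There are 200 camera calls.

## Working session

There is one attempt and no reset: what is moved stays moved. The work goes in short steps, Python scripts to look and compute and a tool call to move; the robot and the scene stay as the last step left them, time stands still between calls to the robot, and variables do not carry over. Pictures are saved under pics/ and viewed, at most 10 in all, crops included, and the job is handed in when it is done.

Besides the shell and the picture viewer there is one more tool, called after ">>>" by a JSON object that holds its "method" and its "body". step_arm: Moves the arm, as the interface text tells. Its arguments: {"type":"object","properties":{"deltas":{"type":"array","items":{"type":"array"}}},"required":["deltas"]}

```bash
mkdir -p pics; cat > h.py <<'E'
from workcell import *
import numpy as np, cv2
def ray(im,u,v,z):
    T=np.array(im["T"]); d=T[:3,:3]@np.array([(u-im["cx"])/im["fx"],(v-im["cy"])/im["fy"],1.])
    o=T[:3,3]; return o+d*(z-o[2])/d[2]
def proj(im,p):
    T=np.array(im["T"]); c=T[:3,:3].T@(np.array(p,float)-T[:3,3]); return im["fx"]*c[0]/c[2]+im["cx"],im["fy"]*c[1]/c[2]+im["cy"]
E
python3 - <<'E'
from h import *
import pickle
for n in("top","side","wrist"):
    im=get_image(n); pickle.dump(im,open(n+".pkl","wb")); cv2.imwrite(f"pics/{n}0.png",im["pixels"][:,:,::-1]); print(n,np.array(im["T"]).round(2).tolist(),im["fx"])
o=get_obs();print(o["t"],o["ee_pos"],o["orientation"],o["width"])
E
```

```text
top [[-0.0, -1.0, 0.09, 312.2], [-1.0, 0.01, 0.02, 20.66], [-0.02, -0.09, -1.0, 1107.97], [0.0, 0.0, 0.0, 1.0]] 399.751982243212
side [[0.97, -0.09, 0.21, 160.27], [-0.23, -0.35, 0.91, -1061.55], [-0.01, -0.93, -0.36, 512.87], [0.0, 0.0, 0.0, 1.0]] 447.9150780599057
wrist [[0.44, 0.87, 0.23, 213.46], [0.9, -0.43, -0.11, 590.92], [-0.0, 0.26, -0.97, 383.69], [0.0, 0.0, 0.0, 1.0]] 367.9903633371191
0.15 [276.01505559 560.25949057 222.08075106] [-7.12777981e-01 -3.05937730e+00  1.81520887e-03] 88.0417254554819
```

View pics/top0.png

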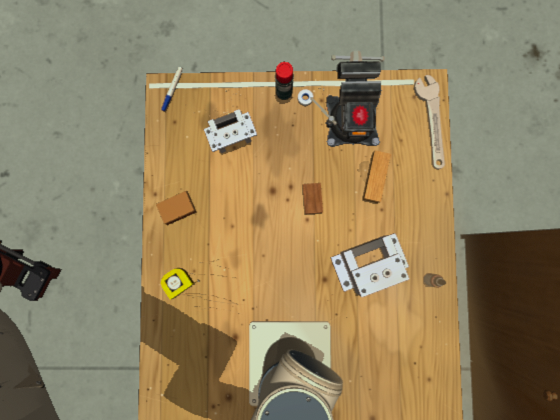

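View pics/side0.png

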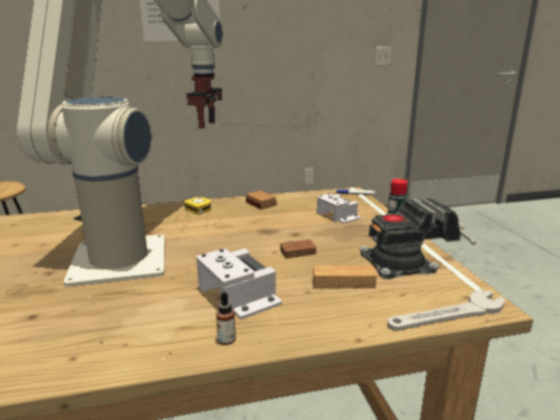

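The top view shows these candidates:
- **Guides:** the one at (231,130) is about 48 px ≈ 133 mm wide over its feet, which matches 135 mm. The one at (371,265) is about 200 mm wide, so it is the larger decoy.
- **Blocks:** pine at (376,177), about 50 px ≈ 135 mm long. Hardwood is at (313,198) and the sander at (176,207).

I'll confirm with a crop and measure.

```bash
python3 - <<'E'
from h import *
import pickle
im=pickle.load(open("top.pkl","rb"));p=im["pixels"][:,:,::-1]
a=cv2.resize(p[100:160,195:270],None,fx=8,fy=8,interpolation=cv2.INTER_CUBIC)[:, :]
b=cv2.resize(p[140:215,350:400],None,fx=480/75,fy=480/75,interpolation=cv2.INTER_CUBIC)[:, :200*2]
print(a.shape,b.shape)
a=cv2.resize(a,(475,380)); c=np.zeros((480,475+b.shape[1],3),np.uint8); c[:380,:475]=a; c[:,475:]=b
cv2.imwrite("pics/crop1.png",c)
hsv=cv2.cvtColor(p,cv2.COLOR_BGR2HSV)
print("pine",hsv[170:186:5,376].tolist(),"table",hsv[180,340:400:8].tolist(),"guide",hsv[130:140:4,225:250:6].tolist())
E
```

```text
(480, 600, 3) (480, 320, 3)
pine [[16, 176, 194], [16, 170, 202], [16, 168, 207], [16, 169, 199]] table [[18, 146, 185], [18, 146, 183], [17, 138, 194], [17, 137, 170], [16, 171, 203], [16, 168, 204], [17, 137, 196], [18, 144, 191]] guide [[[80, 11, 218], [83, 11, 217], [51, 9, 189], [90, 12, 218], [93, 13, 216]], [[17, 32, 145], [95, 14, 218], [20, 16, 140], [84, 12, 216], [98, 10, 196]], [[86, 9, 189], [84, 12, 218], [95, 14, 220], [90, 12, 215], [13, 43, 71]]]
```

View pics/crop1.png

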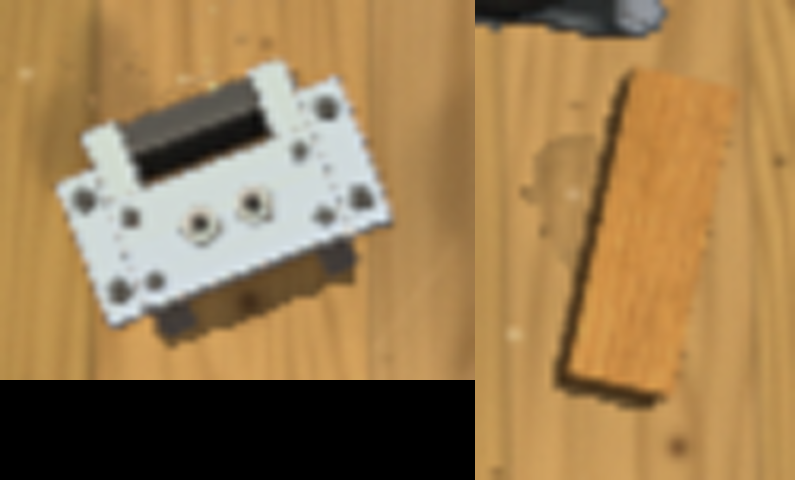

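```bash
python3 - <<'E'
from h import *
import pickle
im=pickle.load(open("top.pkl","rb"));p=im["pixels"][:,:,::-1]
hsv=cv2.cvtColor(cv2.GaussianBlur(p,(3,3),0),cv2.COLOR_BGR2HSV)
m=np.zeros(p.shape[:2],np.uint8); m[145:210,355:395]=cv2.inRange(hsv,(10,158,140),(16,255,255))[145:210,355:395]
c=max(cv2.findContours(m,0,1)[0],key=cv2.contourArea); r=cv2.minAreaRect(c); b=cv2.boxPoints(r)
w=np.array([ray(im,*q,34) for q in b]); print(r,w.round(0).tolist(),w.mean(0).round(1),[np.linalg.norm(w[i]-w[i-1]).round(1) for i in range(4)])
d=max((w[1]-w[0],w[2]-w[1]),key=np.linalg.norm); print("yaw",np.degrees(np.arctan(d[1]/d[0])))
f=lambda x,y,z:ray(im,195+x/6.333,100+y/6.333,z)
for n,q,z in [("fl",(110,325),61),("fr",(390,220),61),("bl",(60,188),61),("br",(335,78),61),("bridge back in",(140,185),61),("",(275,135),61),("cheekL bot",(175,345),0),("cheekR bot",(340,280),0)]: print(n,f(*q,z).round(0))
print(ray(im,313,198,22),ray(im,280,210,0))
E
```

```text
((377.25103759765625, 175.63394165039062), (16.502864837646484, 49.34925842285156), 11.821488380432129) [[439.0, -203.0, 34.0], [571.0, -233.0, 34.0], [561.0, -277.0, 34.0], [429.0, -246.0, 34.0]] [ 500.  -239.7   34. ] [np.float64(44.0), np.float64(135.4), np.float64(44.4), np.float64(135.2)]
yaw -13.041638430534956
fl [564. 203.  61.]
fr [608.  85.  61.]
bl [624. 225.  61.]
br [670. 108.  61.]
bridge back in [625. 191.  61.]
 [646. 134.  61.]
cheekL bot [570. 185.   0.]
cheekR bot [599. 111.   0.]
[441.55148249 -66.63702     22.        ] [411.22379949  23.64936625   0.        ]
```

View pics/wrist0.png

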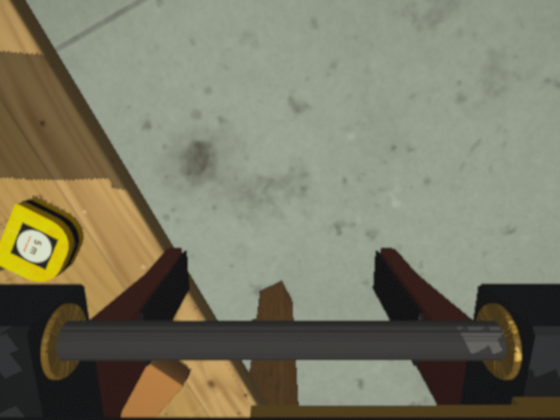

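The pine measures 44 x 135 mm with its centre at (500,-240) and yaw -13°, as specified. The guide's mouth is near (585,146), with yaw about 20°. The wrist view shows only the tape at (35,240) and the fingers, so I'll move to a viewing pose above the small guide.

>>> {"method": "step_arm", "body": {"deltas": [[[-0.72,-0.44,-0.1],[0,0,0.78],1],[[-0.72,-0.44,-0.1],[0,0,0.78],1],[[-0.72,-0.44,-0.1],[0,0,0.78],1],[[-0.72,-0.44,-0.1],[0,0,0.78],1],[[-0.72,-0.44,-0.1],[0,0,0.78],1],[[-0.72,-0.44,-0.1],[0,0,0.78],1],[[-0.72,-0.44,-0.1],[0,0,0.78],1],[[-0.72,-0.44,-0.1],[0,0,0.78],1],[[-0.72,-0.44,-0.1],[0,0,0.78],1],[[-0.72,-0.44,-0.1],[0,0,0.78],1],[[-0.72,-0.44,-0.1],[0,0,0.78],1]]}}

```text
t: 1.07
ee_pos: [411.6, 346.5, 252.5]
orientation: [-2.286, -2.155, 0.001]
ft_force: [-0.2, -0.7, 0.2]
width: 88.1
grasp_force: 0.0
```

```bash
cat >> h.py <<'E'
from scipy.spatial.transform import Rotation as R
def go(x,y,z,yaw):
    "shift/turn units from here to TCP x,y,z pointing down with tool x at yaw (deg)"
    o=get_obs(); A=R.from_rotvec(o["orientation"]); c,s=np.cos(np.radians(yaw)),np.sin(np.radians(yaw))
    B=R.from_matrix(np.array([[c,s,0],[s,-c,0],[0,0,-1]]))
    d=A.inv().apply(np.array([x,y,z])-o["ee_pos"]); r=(A.inv()*B).as_rotvec()
    print("t",round(o["t"],2),"tcp",np.round(o["ee_pos"],1),"yaw",np.degrees(np.arctan2(*A.as_matrix()[[1,0],[0,0]])).round(2),"w",round(o["width"],1),"shift",(d/300).round(3),"turn",(r/1.5).round(3),"rows",max(np.linalg.norm(d)/41.7,np.degrees(np.linalg.norm(r))/7.16).round(1),"q",np.round(o["qpos"],2),"F",np.round(o["ft_force"],1))
E
python3 -c "
from h import *
go(547,132,250,20)"
```

```text
t 1.07 tcp [411.6 346.5 252.5] yaw 86.62 w 88.1 shift [-0.687  0.493  0.008] turn [-0.     0.     0.775] rows 9.3 q [0.68 0.26 1.79 0.   1.09 0.74] F [-0.2 -0.7  0.2]
```

>>> {"method": "step_arm", "body": {"deltas": [[[-0.69,0.49,0],[0,0,0.775],1],[[-0.69,0.49,0],[0,0,0.775],1],[[-0.69,0.49,0],[0,0,0.775],1],[[-0.69,0.49,0],[0,0,0.775],1],[[-0.69,0.49,0],[0,0,0.775],1],[[-0.69,0.49,0],[0,0,0.775],1],[[-0.69,0.49,0],[0,0,0.775],1],[[-0.69,0.49,0],[0,0,0.775],1],[[-0.69,0.49,0],[0,0,0.775],1],[[-0.69,0.49,0],[0,0,0.775],1],[[-0.69,0.49,0],[0,0,0.775],1],[[-0.69,0.49,0],[0,0,0.775],1]]}}

```text
t: 2.07
ee_pos: [546.4, 131.8, 252.5]
orientation: [3.092, 0.554, -0.001]
ft_force: [0.3, -0.4, 0.1]
width: 87.9
grasp_force: 0.0
```

```bash
python3 -c "
from h import *
import pickle
im=get_image('wrist'); pickle.dump(im,open('w1.pkl','wb')); cv2.imwrite('pics/w1.png',im['pixels'][:,:,::-1])
c,s=np.cos(np.radians(-13)),np.sin(np.radians(-13)); go(500-47*c,-240-47*s,120,-13)"
```

```text
t 2.12 tcp [546.4 131.8 252.5] yaw 20.29 w 87.7 shift [-0.706  1.023  0.442] turn [0.    0.    0.387] rows 9.5 q [ 0.22  0.3   1.74 -0.    1.1   1.43] F [-0.1 -0.1  0.2]
```

View pics/w1.png

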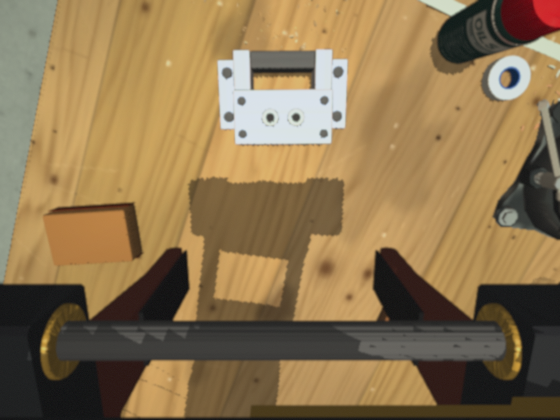

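Wrist view w1: the small guide's bridge top spans (236,91) to (331,144), with the dark stop at (282,62). The mouth faces the robot, and the sander is at (92,235). I'll measure the bridge plate at z=61.

```bash
python3 - <<'E'
from h import *
import pickle
im=pickle.load(open("w1.pkl","rb"));p=im["pixels"][:,:,::-1]
hsv=cv2.cvtColor(p,cv2.COLOR_BGR2HSV)
m=cv2.inRange(hsv,(0,0,150),(179,50,255)); m[:40]=0;m[155:]=0;m[:,:210]=0;m[:,355:]=0
# front edge: lowest bright pixel by column; side edges by row below feet
us=np.arange(242,326); vb=np.array([np.where(m[:,u])[0].max()+.5 for u in us])
l=np.polyfit(us,vb,1)
rows=np.arange(132,141); L=np.array([np.where(m[v])[0].min()-.5 for v in rows]);Rr=np.array([np.where(m[v])[0].max()+.5 for v in rows]); print(L,Rr,l,np.abs(vb-np.polyval(l,us)).max())
a,b=[ray(im,u,np.polyval(l,u),61) for u in (np.median(L),np.median(Rr))]
c=(a+b)/2;d=b-a; print("front",a.round(1),b.round(1),np.linalg.norm(d),"mid",c.round(1),"yaw",np.degrees(np.arctan2(d[0],-d[1])))
for q in[(234,49),(331,49),(236,91),(331,90)]: print(ray(im,*q,61).round(1))
E
```

```text
[234.5 234.5 234.5 234.5 234.5 234.5 234.5 234.5 234.5] [331.5 331.5 331.5 331.5 331.5 331.5 331.5 331.5 331.5] [-1.62701225e-02  1.48600675e+02] 0.7890925044716255
front [572.9 188.   61. ] [606.1 102.6  61. ] 91.64438054087753 mid [589.5 145.3  61. ] yaw 21.23273566906325
[652.1 214.9  61. ]
[682.  134.2  61. ]
[619.2 202.   61. ]
[650.1 121.1  61. ]
```

>>> {"method": "step_arm", "body": {"deltas": [[[-0.35,0.5,0.15],[0,0,0.2],1],[[-0.35,0.5,0.15],[0,0,0.2],1],[[-0.35,0.5,0.15],[0,0,0.2],1],[[-0.35,0.5,0.15],[0,0,0.2],1],[[-0.71,1.0,0.44],[0,0,0.387],1],[[-0.71,1.0,0.44],[0,0,0.387],1],[[-0.71,1.0,0.44],[0,0,0.387],1],[[-0.71,1.0,0.44],[0,0,0.387],1],[[-0.71,1.0,0.44],[0,0,0.387],1],[[-0.71,1.0,0.44],[0,0,0.387],1],[[-0.71,1.0,0.44],[0,0,0.387],1]]}}

```text
t: 3.03
ee_pos: [448.1, -225.5, 119.1]
orientation: [-3.12, 0.362, 0.004]
ft_force: [-0.8, 0.1, 0.5]
width: 87.9
grasp_force: 0.0
```

```bash
python3 -c "
from h import *
import pickle
im=get_image('wrist'); pickle.dump(im,open('w2.pkl','wb')); cv2.imwrite('pics/w2.png',im['pixels'][:,:,::-1])
c,s=np.cos(np.radians(-13)),np.sin(np.radians(-13)); go(500-47*c,-240-47*s,6,-13)"
```

```text
t 3.08 tcp [ 448.9 -224.2  119.9] yaw -13.22 w 87.7 shift [0.022 0.013 0.38 ] turn [-0.     0.001 -0.003] rows 2.7 q [-0.49  0.4   1.97  0.    0.77  1.31] F [ 0.1  0.5 -0.1]
```

View pics/w2.png

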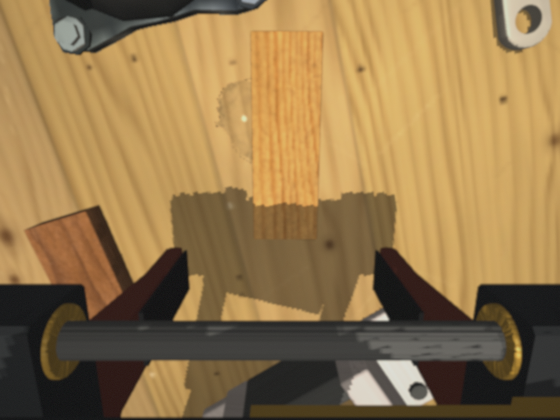

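w2 shows the pine ahead of the fingers, with its top corners at (251,31), (323,31), (316,239) and (254,239). The hardwood is at (80,255), to the left of the fingers.

```bash
python3 - <<'E'
from h import *
import pickle
im=pickle.load(open("w2.pkl","rb"))
w=np.array([ray(im,*q,34) for q in[(251,31),(323,31),(317,239),(254,239)]]);print(w.round(1),np.linalg.norm(np.diff(w,axis=0),axis=1))
n=(w[2]+w[3])/2;f=(w[0]+w[1])/2;d=(f-n)/np.linalg.norm(f-n);y=np.degrees(np.arctan2(d[1],d[0]));c=(n+f)/2;print("c",c,"yaw",y)
g=c-47*d; go(g[0],g[1],6,y)
h=[ray(im,*q,22) for q in[(28,232),(98,208),(130,290)]];print(np.round(h,0).tolist())
E
```

```text
[[ 569.5 -235.7   34. ]
 [ 559.4 -278.6   34. ]
 [ 428.9 -247.7   34. ]
 [ 439.1 -204.3   34. ]] [ 44.05417378 134.100805    44.4839949 ]
c [ 499.21297046 -241.55661653   34.        ] yaw -13.415893141108588
t 3.08 tcp [ 448.9 -224.2  119.9] yaw -13.22 w 87.7 shift [0.02  0.018 0.38 ] turn [-0.     0.001  0.002] rows 2.7 q [-0.49  0.4   1.97  0.    0.77  1.31] F [ 0.1  0.5 -0.1]
[[479.0, -42.0, 22.0], [484.0, -98.0, 22.0], [417.0, -99.0, 22.0]]
```

>>> {"method": "step_arm", "body": {"deltas": [[[0.02,0.018,0.12],[0,0,0],1],[[0.02,0.018,0.22],[0,0,0],1],[[0.02,0.018,0.3],[0,0,0],1],[[0.02,0.018,0.35],[0,0,0],1],[[0.02,0.018,0.38],[0,0,0],1],[[0.02,0.018,0.38],[0,0,0],1],[[0.02,0.018,0.38],[0,0,0],-1],[[0.02,0.018,0.38],[0,0,0],-1],[[0.02,0.018,0.38],[0,0,0],-1],[[0.02,0.018,0.38],[0,0,0],-1],[[0.02,0.018,0.38],[0,0,0],-1],[[0.02,0.018,0.38],[0,0,0],-1],[[0.02,0.018,0.38],[0,0,0],-1],[[0.02,0.018,0.38],[0,0,0],-1]]}}

```text
t: 4.25
ee_pos: [454.6, -230.0, 7.0]
orientation: [3.121, -0.359, 0.001]
ft_force: [-1.0, -0.5, 3.9]
width: 45.2
grasp_force: 29.9
```

```bash
python3 -c "
from h import *
go(450,-230,80,-13)"
```

```text
t 4.25 tcp [ 454.6 -230.     7. ] yaw -13.14 w 45.2 shift [-0.015  0.003 -0.243] turn [ 0.    -0.    -0.002] rows 1.8 q [-0.49  0.62  1.98 -0.    0.54  1.31] F [-1.  -0.5  3.9]
```

>>> {"method": "step_arm", "body": {"deltas": [[[0,0,-0.06],[0,0,0],-1],[[0,0,-0.16],[0,0,0],-1],[[0,0,-0.25],[0,0,0],-1],[[0,0,-0.31],[0,0,0],-1],[[-0.02,-0.06,-0.33],[0,0,-0.03],-1],[[-0.05,-0.16,-0.33],[0,0,-0.07],-1],[[-0.08,-0.27,-0.33],[0,0,-0.11],-1],[[-0.11,-0.38,-0.33],[0,0,-0.15],-1],[[-0.14,-0.47,-0.33],[0,0,-0.19],-1],[[-0.15,-0.51,-0.33],[0,0,-0.2],-1],[[-0.15,-0.51,-0.33],[0,0,-0.2],-1]]}}

```text
t: 5.17
ee_pos: [444.5, -68.4, 105.5]
orientation: [-3.139, -0.117, 0.002]
ft_force: [0.3, 0.1, -1.2]
width: 44.8
grasp_force: 29.9
```

```bash
python3 -c "
from h import *
go(455.7,93.3,70,21.2)"
```

```text
t 5.17 tcp [444.5 -68.4 105.5] yaw 4.26 w 44.8 shift [ 0.077 -0.535  0.119] turn [-0.001  0.001 -0.197] rows 4.0 q [-0.18  0.37  2.09  0.    0.69  1.32] F [ 0.3  0.1 -1.2]
```

>>> {"method": "step_arm", "body": {"deltas": [[[0.01,-0.06,0.01],[0,0,-0.02],-1],[[0.02,-0.16,0.03],[0,0,-0.06],-1],[[0.04,-0.27,0.06],[0,0,-0.1],-1],[[0.05,-0.38,0.08],[0,0,-0.14],-1],[[0.07,-0.48,0.11],[0,0,-0.18],-1],[[0.077,-0.535,0.12],[0,0,-0.197],-1],[[0.077,-0.535,0.12],[0,0,-0.197],-1],[[0.077,-0.535,0.12],[0,0,-0.197],-1]]}}

```text
t: 5.83
ee_pos: [457.1, 90.9, 69.3]
orientation: [3.089, 0.573, -0.001]
ft_force: [-0.1, 0.1, -0.3]
width: 44.5
grasp_force: 29.9
```

```bash
python3 -c "
from h import *
import pickle
go(455.7,93.3,9,21.2)
im=get_image('wrist'); pickle.dump(im,open('w3.pkl','wb')); cv2.imwrite('pics/w3.png',im['pixels'][:,:,::-1])"
```

```text
t 5.83 tcp [457.1  90.9  69.3] yaw 21.01 w 44.5 shift [-0.001 -0.009  0.201] turn [ 0.     0.001 -0.002] rows 1.4 q [ 0.17  0.45  2.07 -0.    0.62  1.38] F [-0.1  0.1 -0.3]
```

View pics/w3.png

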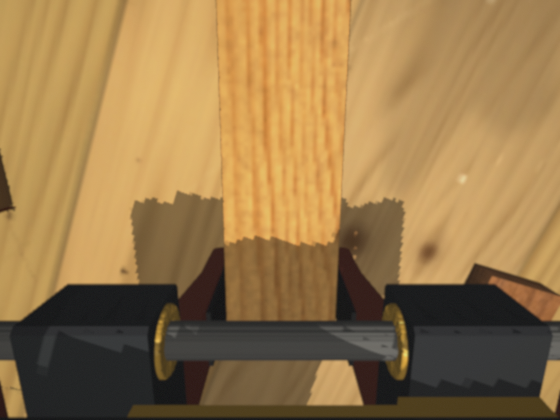

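w3 shows the pine held straight between the fingers, with edges at columns 220 and 345. I'll lower it to just above the worktop and check it against the guide from the top camera.

>>> {"method": "step_arm", "body": {"deltas": [[[0,-0.009,0.05],[0,0,-0.002],-1],[[0,-0.009,0.12],[0,0,-0.002],-1],[[0,-0.009,0.18],[0,0,-0.002],-1],[[0,-0.009,0.203],[0,0,-0.002],-1],[[0,-0.009,0.203],[0,0,-0.002],-1],[[0,-0.009,0.203],[0,0,-0.002],-1]]}}

```text
t: 6.38
ee_pos: [456.2, 92.7, 9.0]
orientation: [3.089, 0.574, -0.001]
ft_force: [-0.7, 0.2, -1.0]
width: 44.7
grasp_force: 30.0
```

```bash
python3 - <<'E'
from h import *
m=np.array([589.5,145.3]);d=np.array([np.cos(np.radians(21.2)),np.sin(np.radians(21.2))])
g=m-(113.6-70)*d
print("home tcp",g); go(*g,8.5,21.2)
im=get_image('top'); p=im['pixels'][:,:,::-1]
for q in ((455.7+113.6*d[0],93.3+113.6*d[1],34),(589.5,145.3,61)): print(proj(im,q))
cv2.imwrite('pics/t2.png',cv2.resize(p[100:190,190:290],None,fx=6,fy=6,interpolation=cv2.INTER_CUBIC))
E
```

```text
home tcp [548.85068227 129.53316874]
t 6.38 tcp [456.2  92.7   9. ] yaw 21.06 w 44.7 shift [ 0.332 -0.004  0.002] turn [-0.     0.    -0.002] rows 2.4 q [ 0.17  0.58  2.08 -0.    0.49  1.38] F [-0.7  0.2 -1. ]
(np.float64(239.1554348120216), np.float64(154.4225226233517))
(np.float64(234.05439292085043), np.float64(141.9150962713696))
```

View pics/t2.png

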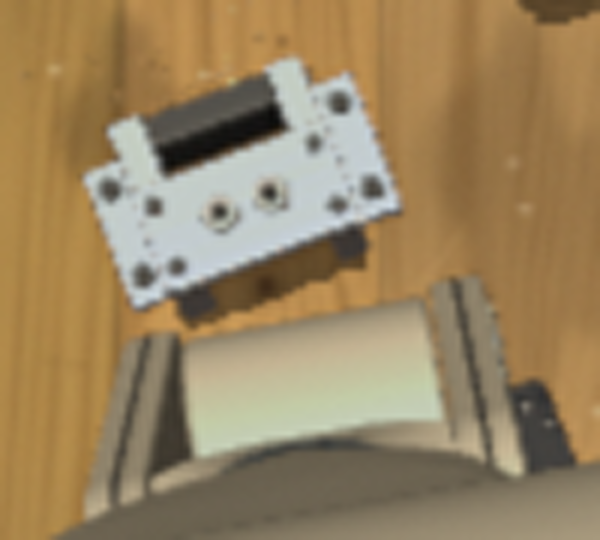

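The arm covers the block in t2, but the mouth is visible between the cheek feet at (203,315) and (353,265), and the bridge midline agrees with the wrist measurement. Slide in slowly, watching the forces.

>>> {"method": "step_arm", "body": {"deltas": [[[0.02,-0.004,0.002],[0,0,-0.002],-1],[[0.05,-0.004,0.002],[0,0,-0.002],-1],[[0.08,-0.004,0.002],[0,0,-0.002],-1],[[0.11,-0.004,0.002],[0,0,-0.002],-1],[[0.14,-0.004,0.002],[0,0,-0.002],-1],[[0.16,-0.004,0.002],[0,0,-0.002],-1],[[0.18,-0.004,0.002],[0,0,-0.002],-1],[[0.18,-0.004,0.002],[0,0,-0.002],-1]]}}

```text
t: 7.1
ee_pos: [507.6, 114.8, 8.3]
orientation: [-3.087, -0.582, -0.002]
ft_force: [0.5, 0.1, -1.0]
width: 44.8
grasp_force: 30.0
```

```bash
python3 - <<'E'
from h import *
go(548.9,129.5,8.5,21.2)
im=get_image('side'); p=im['pixels'][:,:,::-1]
cv2.imwrite('pics/s2.png',cv2.resize(p[160:260,260:400],None,fx=5,fy=5,interpolation=cv2.INTER_CUBIC))
im=get_image('wrist');cv2.imwrite('pics/w4.png',im['pixels'][:,:,::-1])
E
```

```text
t 7.1 tcp [507.6 114.8   8.3] yaw 21.35 w 44.8 shift [ 0.146  0.005 -0.001] turn [ 0.    -0.001  0.002] rows 1.1 q [0.2  0.62 1.96 0.   0.56 1.4 ] F [ 0.5  0.1 -1. ]
```

View pics/w4.png

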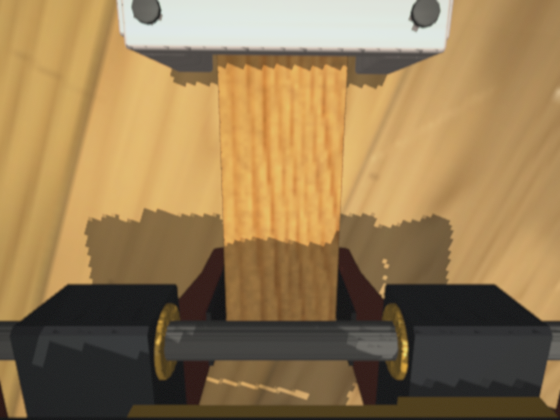

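w4 shows the pine centred in the mouth: block columns 217–347 against bridge 125–449, with the bridge edge square to it and no contact force. I'll continue towards the stop.

>>> {"method": "step_arm", "body": {"deltas": [[[0.02,0.003,0],[0,0,0.002],-1],[[0.05,0.003,0],[0,0,0.002],-1],[[0.08,0.003,0],[0,0,0.002],-1],[[0.1,0.003,0],[0,0,0.002],-1],[[0.12,0.003,0.001],[0,0,0.002],-1],[[0.13,0.003,0.002],[0,0,0.002],-1],[[0.135,0.003,0.003],[0,0,0.002],-1],[[0.14,0.003,0.003],[0,0,0.002],-1],[[0.14,0.003,0.003],[0,0,0.002],-1]]}}

```text
t: 7.95
ee_pos: [545.4, 128.7, 7.2]
orientation: [-3.088, -0.577, 0.001]
ft_force: [0.3, -0.2, -1.3]
width: 44.7
grasp_force: 30.0
```

>>> {"method": "step_arm", "body": {"deltas": [[[0.005,0,0],[0,0,0],-1],[[0.01,0,0],[0,0,0],-1],[[0.013,0,0],[0,0,0],-1],[[0.013,0,0],[0,0,0],-1]]}}

```text
t: 8.28
ee_pos: [548.4, 129.9, 7.1]
orientation: [3.088, 0.577, -0.002]
ft_force: [-2.0, -0.9, -0.4]
width: 45.1
grasp_force: 30.0
```

>>> {"method": "step_arm", "body": {"deltas": [[[0.004,0,0],[0,0,0],-1],[[0.007,0,0],[0,0,0],-1],[[0.007,0,0],[0,0,0],-1],[[0.007,0,0],[0,0,0],-1]]}}

```text
t: 8.62
ee_pos: [548.4, 130.0, 6.9]
orientation: [3.088, 0.576, -0.008]
ft_force: [-7.2, -2.7, 3.7]
width: 44.8
grasp_force: 30.0
```

The tool has stalled with 7.7 N along the guide at a depth of 69.7 mm, so the block is against the stop. Release and rise.

>>> {"method": "step_arm", "body": {"deltas": [[[0,0,0],[0,0,0],-0.3],[[0,0,0],[0,0,0],0.3],[[0,0,0],[0,0,0],0.9],[[0,0,0],[0,0,0],0.9],[[0,0,0],[0,0,0],0.9],[[0,0,0],[0,0,0],0.9],[[0,0,-0.03],[0,0,0],0.9],[[0,0,-0.1],[0,0,0],0.9],[[0,0,-0.2],[0,0,0],0.9],[[-0.06,0,-0.32],[0,0,0],0.9],[[-0.12,0,-0.45],[0,0,0],0.9],[[-0.15,0,-0.55],[0,0,0],0.9],[[-0.15,0,-0.6],[0,0,0],0.9],[[-0.15,0,-0.6],[0,0,0],0.9],[[-0.15,0,-0.6],[0,0,0],0.9],[[-0.15,0,-0.6],[0,0,0],0.9]]}}

```text
t: 9.95
ee_pos: [508.7, 114.5, 186.6]
orientation: [-3.088, -0.577, 0.001]
ft_force: [-0.1, -0.5, -0.5]
width: 83.5
grasp_force: 0.0
```

```bash
python3 - <<'E'
from h import *
import pickle
go(500,110,200,21.2)
im=get_image('wrist');pickle.dump(im,open('w5.pkl','wb'));cv2.imwrite('pics/w5.png',im['pixels'][:,:,::-1])
E
```

```text
t 9.95 tcp [508.7 114.5 186.6] yaw 21.16 w 83.5 shift [-0.032  0.004 -0.045] turn [-0.     0.001 -0.   ] rows 0.4 q [0.2  0.32 1.89 0.   0.94 1.4 ] F [-0.1 -0.5 -0.5]
```

View pics/w5.png

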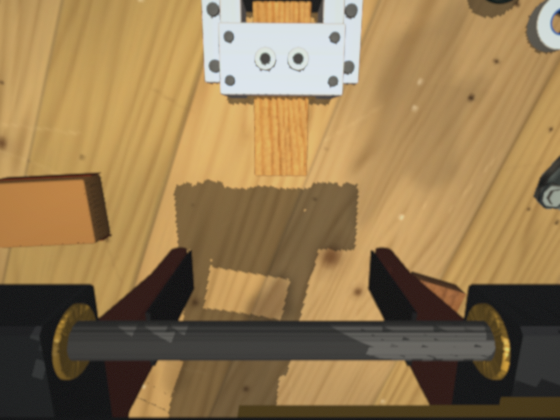

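w5 shows the pine straight and centred under the bridge, at columns 254–307 with its outer end at row 176. One number to check before handing in.

```bash
python3 - <<'E'
from h import *
import pickle
im=pickle.load(open('w5.pkl','rb'))
e=ray(im,281,176,34); m=ray(im,282,96.5,61); d=np.array([.932,.362]); out=(m-e)[:2]@d
print(e,m,"stands out",out)
if 62<out<68: print(close_job())
E
```

```text
[528.04774351 121.61044498  34.        ] [587.75416452 143.96621828  61.        ] stands out 63.73917431676827
the job is handed in; nothing more can be done
None
```

The pine block is in the smaller drill guide, straight and up against the back stop, with about 64 mm standing out (65 mm expected); I let go of it, left the other two blocks alone, and handed the job in at about 10 s.

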